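# Go and no-go check of a rewind spindle

## Task

Check the steel rewind spindle in the gauge on the splicing bench: carry it upright, small end down, and push it gently through the go gap (the long pair of jaws with the flared mouth), then on until the narrower no-go gap stops it, and lean on it there for a moment (half a second or so) with roughly 8 newtons - enough to be sure that it will not enter, never hard enough to force it. Then lift it out, stand it gently upright in the white porcelain dish and let go, leaving the knob, the clips and the punch where they are.

Things in the scene. Friction and masses are not known exactly. Their poses are not given: they have to be found in the camera images.
- spindle_mid (a point): Steel rewind spindle, a loose stepped round pin, 80 mm tall, about 0.27 kg, at first standing upright on the bench. Lower part (the journal that is gauged): 20 mm in diameter, from the foot to 37 mm up. Upper part (head, for gripping): 26 mm in diameter, from 37 to 80 mm up, with two dark bands. This point is its centre on the axis, 40 mm above the foot; its z axis runs up the spindle.
- gauge: Rigid metal go/no-go gauge screwed to the bench. Origin at bench height under the middle of the go gap; x axis level, through both gaps from go to no-go (the pushing direction), z up. Base plate 8 mm thick, x -40 to 86 mm, 64 mm wide, with a window (x 16 to 78, 34 mm wide) between the two pairs of jaws. All jaws reach 34 mm above the bench and are open above.
- go_gap (a point): Middle of the go gap, 21 mm above the bench, axes as the gauge. Jaws 21.6 mm apart and 14 mm thick, from 15 mm before to 15 mm past this point along x; flared 45 degree cheeks before them, mouth 41 mm wide at x = -25 mm. Measured positions may be out by more than the clearance: slide with little side force, the spindle's foot 2 to 10 mm above the base plate.
- nogo_slot (a point): Middle of the slot, 49 mm past the go gap, along which the no-go jaws are clamped (14 mm long, square corners, brass heads on top, 16 mm apart, same centre line). Their near faces lie anywhere within 12 mm of this point along x, unmeasured: find the stop by feel. The journal's axis stops 6 mm before the faces, which do not give.
- dish: White porcelain dish, round, loose, 106 mm across the rim, 22 mm high; flat inner floor 6 mm above the bench, about 84 mm across. Origin at the centre of its underside, z up.
- rewind_knob: Black bakelite rewind knob, a disc 48 mm across and 26 mm high (29 mm with its brass boss), loose bystander. Origin at the centre of its underside.
- clip_a: Copper film clip, 50 x 22 x 19 mm, lying flat, loose bystander. Origin at the centre of its underside, x along its length.
- clip_b: A second copper film clip, the same as the first; loose bystander.
- punch: Grey metal film punch, 100 x 45 mm and 57 mm high, loose bystander. Origin at the centre of its underside, x along its length.
Mind the look-alikes: they are no part of the job. Of the things like the part that bears spindle_mid, leave any that is orange or yellow; of the rest the larger one is meant.

How it is judged:
On the way, in this order (a step that is already met when the one before it is completed fails the run):
1. the journal has entered the go gap, low and upright (z of spindle_mid in the frame of gauge below 0.064 m and angle between spindle_mid's own z axis and vertical below 0.2 rad and x of spindle_mid in the frame of gauge between -0.014 and -0.001 m and y of spindle_mid in the frame of gauge between -0.004 and 0.004 m), for 0.04 s.
2. it has slid on to the far half of the go gap (z of spindle_mid in the frame of gauge below 0.064 m and angle between spindle_mid's own z axis and vertical below 0.2 rad and x of spindle_mid in the frame of gauge between 0.002 and 0.018 m and y of spindle_mid in the frame of gauge between -0.004 and 0.004 m), for 0.04 s.
3. beyond the go gap it is stopped by the no-go jaws and pressed against them for 0.4 s (over 5 N summed over the two jaws, a push of 3 N) (z of spindle_mid in the frame of gauge below 0.064 m and angle between spindle_mid's own z axis and vertical below 0.2 rad and x of spindle_mid in the frame of gauge above 0.027 m and y of spindle_mid in the frame of gauge between -0.006 and 0.006 m and contact force between spindle and gauge above 5 N), for 0.4 s.
At the end, for the whole second after the job is handed in: The spindle stands upright (within 0.12 rad) on the floor of the dish, small end down, its axis within 36 mm of the dish's centre, the dish flat, the spindle at rest and released; knob, clips and punch within 20 mm of where they began (horizontal distance between spindle_mid and dish below 0.036 m and z of spindle_mid in the frame of dish between 0.04 and 0.05 m and angle between spindle_mid's own z axis and vertical below 0.12 rad and angle between dish's own z axis and vertical below 0.08 rad and linear speed of spindle below 0.02 m/s and contact force between spindle and the fingers below 0.05 N); the robot touches nothing.
It fails at once if the spindle is forced: more than 28 N summed over its contacts with the gauge (against the no-go jaws a push of 17 N) (contact force between spindle and gauge above 28 N).
It fails at once if the spindle is knocked into or dropped on the dish: more than 40 N between them (contact force between spindle and dish above 40 N).
It fails at once if the knob, a clip or the punch is moved by more than 20 mm (distance of any of rewind_knob, clip_a, clip_b, punch from where it was at the start of the episode above 0.02 m).
It also fails if it takes over 72 s, if anything falls off the work surface, if the arm or the gripper's body presses on something with over 40 N, if the wrist force passes 120 N, or if a joint passes its speed limit or range.

## Robot

A 6-joint arm with a two-finger parallel gripper is mounted at the origin on the work surface. World frame = base frame: x ahead of the robot, y to its left, z up, the work surface at z = 0. Lengths are in m, angles in rad, forces in N, time in s.
With the tool pointing down it reaches from about 0.225 to 0.725 m from the base axis. Payload 3.1 kg.
Tool frame: the origin (TCP) lies midway between the tips of the shut fingers; the grasp point (between the pads) lies 19 mm behind it; z points along the fingers, y is the line along which they close (so a half turn about z gives the same grasp; the last joint's range is limited). The gripper opens to 85 mm and grips with 20 to 120 N. Pads are 22 mm wide; open, the fingers measure 114 mm over their backs; the gripper's body (76 mm by 85 mm) begins 54 mm behind the grasp point. The pads swing forward as they close: fully open they stand 13 mm farther back than shut.
Start: joints at [1.2, 0.048, 0.099, 1.622, 0, 1.443], TCP at [0.126, 0.51, 0.194] pointing down, gripper open.
Joint ranges: [-2.91, 2.91], [-0.99, 1.94], [-1.21, 1.42], [-2.12, 2.29], [-1.49, 1.47], [-3.14, 3.14]. Speed limits (rad/s): [2.79, 2.79, 3.14, 3.14, 3.14, 3.14].

## Interface

Orientations are given as a rotation vector (axis times angle).
In Python, from station import bot, command_gripper, camera, calibration, order gives the robot as it stands. Calls block until the motion is done:
- bot.movep(position, orientation): joint-space move of the TCP to a pose.
- bot.line_to(position, rotation=None, max_speed=0.15): straight line of the TCP; rotation=None keeps the orientation; max_speed is the mean speed in m/s.
- bot.move_joints(angles): joint-space move.
- command_gripper(opening, newtons=None): opening from 0.0 (shut) to 1.0 (fully open); newtons is the grip in N (None keeps the last); returns when the fingers have stopped.
- bot.pause(seconds).
- bot.solve_ik(position, orientation): joint angles nearest the present ones, or None.
- bot.read_state(): the state.
- camera(name): name is "side" or "top"; returns the picture (480x640x3 uint8, blue, green, red); there is no depth.
- calibration(name): a dict with "fx", "fy", "cx", "cy" (pixels), "k1" (the pictures are not rectified: a ray, as slopes to the right and down, at radius r is drawn at 1 + k1 r^2 times it, then the intrinsics apply), "extrinsics" (4x4, takes a point from world to camera coordinates). Camera axes: x right, y down, z forward; pixel columns grow to the right and rows downward; lengths in m; the calibration is good to about 2 mm. A picture is of the moment at which its call begins. calibration takes no time and is no camera call.
A pose or a line that the arm cannot do raises bot.MotionError and nothing moves.
- order.close_job(): hands the job in; it is judged then, once.
The state is a dict: "time_s": time; "joints": joint angles; "qvel": joint speeds; "effort": joint torques, N m; "eef_pos": TCP position; "orientation": TCP orientation; "contact_force": force on the tool from outside, world axes, zero at the start; "moment": the same for the moment, N m; "opening": opening from 0.0 (shut) to 1.0 (fully open); "gripper_force": force on a finger pad.
Only numpy, scipy, OpenCV 4.12 (cv2) and the standard library are available. Lean on these libraries where they do the work, as an engineer would, in place of code of your own. Each camera call takes 0.05 s, during which the arm holds its last target. There are 200 camera calls.

## Working session

There is one attempt and no reset: what is moved stays moved. The work goes in short steps, each a Python script; the robot and the scene stay as the last script left them, time stands still between calls to the robot, and variables do not carry over. Pictures are saved under pics/ and viewed, at most 11 in all, crops included, and the job is handed in when it is done.

```bash
ls; mkdir -p pics; python3 - <<'E'
from station import bot,camera,calibration
import cv2
for n in("top","side"):
    cv2.imwrite(f"pics/{n}0.png",camera(n)); c=calibration(n); print(n,c)
s=bot.read_state();print(s["time_s"],s["eef_pos"],s["orientation"],s["contact_force"])
E
```

```text
pics
top {'fx': 529.0173731191791, 'fy': 529.0173731191791, 'cx': 316.1959404744187, 'cy': 230.21993860344463, 'k1': -0.1249170466859396, 'extrinsics': array([[ 0.03641092, -0.99932127, -0.00558936, -0.01138887],
       [-0.97792275, -0.03447848, -0.20610271,  0.54348551],
       [ 0.20577011,  0.01297035, -0.9785144 ,  0.96207039],
       [ 0.        ,  0.        ,  0.        ,  1.        ]])}
side {'fx': 483.4467128511354, 'fy': 483.4467128511354, 'cx': 323.9767120276971, 'cy': 240.02356165399505, 'k1': 0.011041608548343369, 'extrinsics': array([[-0.74335439, -0.66871204,  0.01576243,  0.415473  ],
       [-0.51851058,  0.56118014, -0.64515396,  0.32145942],
       [ 0.42257666, -0.48775101, -0.76388999,  0.60070315],
       [ 0.        ,  0.        ,  0.        ,  1.        ]])}
0.1 [0.12599136 0.50899408 0.19303606] [-0.38035688 -3.11797166  0.00323652] [-0.23761557 -0.17861352 -0.01081621]
```

View pics/top0.png

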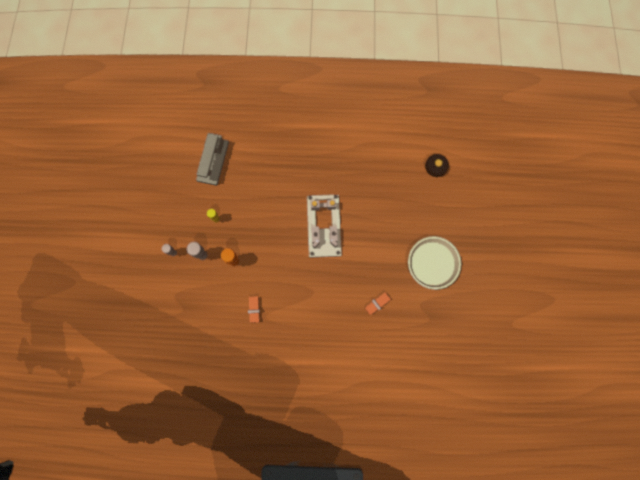

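View pics/side0.png

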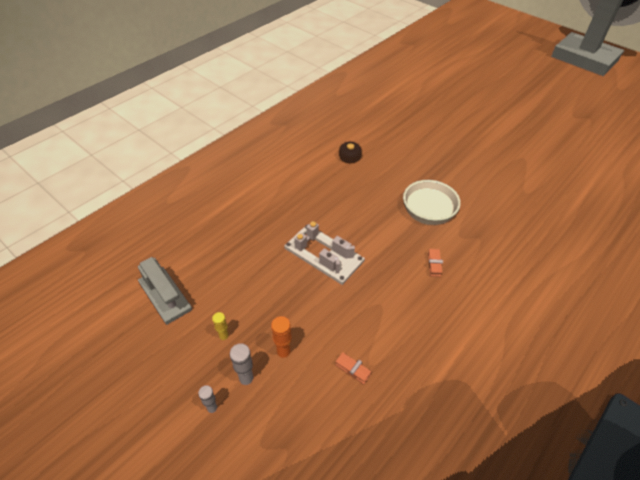

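```bash
cat > h.py <<'E'
import numpy as np, cv2
from station import calibration
def KD(n):
    c=calibration(n); return np.array([[c["fx"],0,c["cx"]],[0,c["fy"],c["cy"]],[0,0,1]]),np.array([c["k1"],0,0,0,0.]),c["extrinsics"]
def ray(n,uv):
    K,D,E=KD(n); p=cv2.undistortPoints(np.float64(uv).reshape(-1,1,2),K,D).reshape(-1,2)
    d=np.c_[p,np.ones(len(p))]@E[:3,:3]; return -E[:3,:3].T@E[:3,3],d
def plane(n,uv,z):
    o,d=ray(n,uv); return o+d*((z-o[2])/d[:,2])[:,None]
def tri(a,b):
    (o,d),(p,e)=ray("top",a),ray("side",b); d,e=d[0],e[0]
    t=np.linalg.lstsq(np.c_[d,-e],p-o,rcond=None)[0]; x,y=o+t[0]*d,p+t[1]*e
    return (x+y)/2,np.linalg.norm(x-y)
def proj(n,P):
    K,D,E=KD(n); return cv2.projectPoints(np.float64(P).reshape(-1,1,3),cv2.Rodrigues(E[:3,:3])[0],E[:3,3],K,D)[0].reshape(-1,2)
E
python3 - <<'E'
import cv2,numpy as np
from h import *
t=cv2.imread("pics/top0.png");s=cv2.imread("pics/side0.png")
r=lambda im,x,y,w,h:cv2.resize(im[y:y+h,x:x+w],(400,300),interpolation=cv2.INTER_CUBIC)
cv2.imwrite("pics/crop.png",np.vstack([np.hstack([r(t,150,195,120,90),r(s,180,300,144,108)]),np.hstack([r(t,270,185,108,81),r(s,270,210,108,81)])]))
for n,im in(("top",t),("side",s)):
    hsv=cv2.cvtColor(im,cv2.COLOR_BGR2HSV); m=((hsv[...,1]<90)&(hsv[...,2]>60)).astype(np.uint8)
    k,_,st,ce=cv2.connectedComponentsWithStats(m)
    for i in range(1,k):
        if 30<st[i,4]<6000: print(n,st[i],ce[i].round(1))
E
```

```text
top [ 197  134   31   51 1003] [211.4 159.5]
top [ 307  195   34   62 1557] [323.6 228.4]
top [ 408  236   53   54 2195] [434.2 262.5]
top [187 242  19  17 197] [195.2 249.9]
top [162 244  13  10  82] [167.4 249. ]
side [ 491    0  149   75 5698] [588.   28.7]
side [ 403  180   57   44 1971] [431.  201.2]
side [ 285  224   79   60 2164] [326.7 253.6]
side [ 138  257   54   67 1825] [162.2 290.8]
side [429 259  14   4  43] [435.2 260.9]
side [230 344  23  41 665] [241.8 362.4]
side [350 360  12  14  60] [355.3 366.5]
side [199 386  18  27 316] [207.6 397.9]
```

View pics/crop.png

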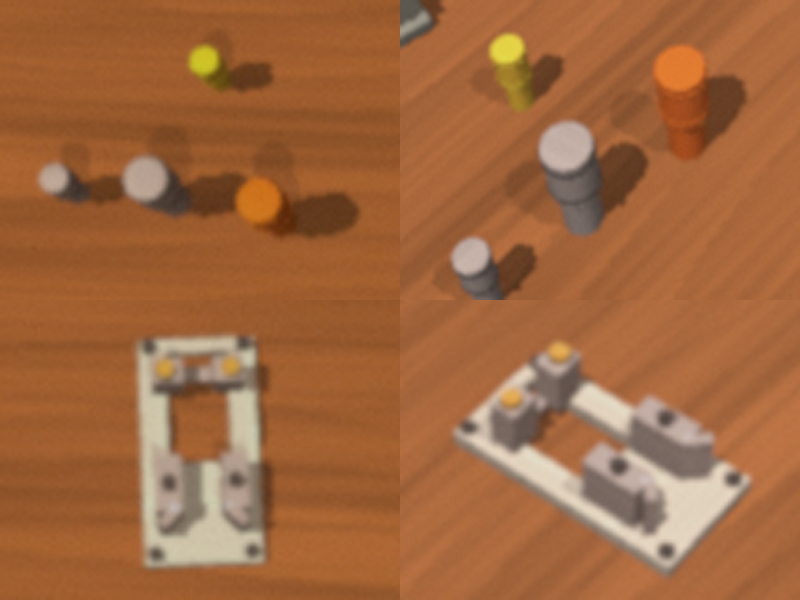

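The crop confirms the candidates: large grey (top view 194,249), small grey (167,249), orange (229,256) and yellow (211,213). Orange and yellow are excluded, and the larger grey one is the spindle. The gauge runs from go (bottom, about 323,237) to no-go (top, about 323,204). Next I rectify onto the known planes and measure.

```bash
cat >> h.py <<'E'
def rect(n,im,z,c,half=.11,s=.0005):
    k=int(2*half/s); i,j=np.meshgrid(np.arange(k),np.arange(k))
    P=np.stack([c[0]-half+j*s,c[1]-half+i*s,np.full(i.shape,z)],-1)   # row=y, col... j=row idx->x? see below
    P=np.stack([c[0]-half+i*s,c[1]-half+j*s,np.full(i.shape,z)],-1)   # column = x, row = y
    m=proj(n,P).reshape(k,k,2).astype(np.float32)
    return cv2.remap(im,m[...,0],m[...,1],cv2.INTER_CUBIC), lambda q:np.array(q)*s+np.array(c[:2])-half
def biggest(m):
    return max(cv2.findContours(m.astype(np.uint8),cv2.RETR_EXTERNAL,cv2.CHAIN_APPROX_NONE)[0],key=cv2.contourArea)
E
sed -i '/see below/d' h.py
python3 - <<'E'
from h import *
I={n:cv2.imread(f"pics/{n}0.png") for n in("top","side")}
print("tri top disc",tri([194.1,248.7],[240.1,352.9]))
gc=plane("top",[[323.5,226]],.008)[0]; dc=plane("top",[[434,262]],.022)[0]; sc=plane("top",[[194.1,248.7]],.08)[0]
print(gc,dc,sc)
for n in I:
    im,f=rect(n,I[n],.008,gc); h=cv2.cvtColor(im,cv2.COLOR_BGR2HSV)
    r=cv2.minAreaRect(cv2.convexHull(biggest((h[...,1]<95)&(h[...,2]>70))))
    print(n,"gauge",f(r[0]),np.array(r[1])*.5,r[2])
    im,f=rect(n,I[n],.022,dc); h=cv2.cvtColor(im,cv2.COLOR_BGR2HSV)
    r=cv2.minEnclosingCircle(biggest((h[...,1]<95)&(h[...,2]>70)));print(n,"dish",f(r[0]),r[1]*.5)
    im,f=rect(n,I[n],.08,sc,.03); h=cv2.cvtColor(im,cv2.COLOR_BGR2HSV)
    V=h[...,2];print(np.percentile(V[h[...,1]<80],[5,30,50,80,95]))
    for th in(135,150,160):
        m=biggest((h[...,1]<80)&(V>th)); r=cv2.fitEllipse(m);print(n,"spin",f(r[0]),np.array(r[1])*.5)
E
```

```text
tri top disc (array([0.49565071, 0.23709866, 0.07605018]), np.float64(2.0412724723905047e-05))
[ 0.56299882 -0.00571218  0.008     ] [ 0.49482578 -0.22668191  0.022     ] [0.495006   0.23612539 0.08      ]
top gauge [ 0.5649451  -0.00607392] [128.19189453  66.38108063] 4.197668552398682
top dish [ 0.49426034 -0.22725376] 53.429962158203125
[ 74.  159.6 180.  185.  188. ]
top spin [0.49561877 0.23808045] [23.46052933 24.43903923]
top spin [0.49583823 0.23838204] [22.7506237  23.82476234]
top spin [0.49594542 0.23863656] [22.24959183 23.00179672]
side gauge [ 0.56465618 -0.01000777] [129.50204468  80.53132629] 4.398705005645752
side dish [ 0.49262986 -0.22290944] 59.28856658935547
[ 80. 110. 144. 195. 200.]
side spin [0.49532711 0.23831321] [24.85972404 25.47969627]
side spin [0.49558764 0.23816584] [24.47125626 24.98419762]
side spin [0.49573843 0.23810177] [24.18301964 24.75283813]
```

```bash
cat >> h.py <<'E'
from scipy.spatial.transform import Rotation as Ro
YAW=np.deg2rad(4.2); ex=np.array([np.cos(YAW),np.sin(YAW),0]); ey=np.array([-np.sin(YAW),np.cos(YAW),0])
G0=np.array([.565,-.0062,0])-.023*ex
def rot(sg=1): return Ro.from_matrix(np.c_[sg*ey,sg*ex,[0,0,-1]]).as_rotvec()
E
python3 - <<'E'
from station import bot,command_gripper
from h import *
P=np.array([.4955,.2382,.16])
for s in(1,-1):
    print(s,[np.round(bot.solve_ik(p,rot(s)),2) for p in(P,G0+[0,0,.1],[.494,-.227,.1])])
E
```

```text
1 [array([0.33, 0.11, 0.09, 1.56, 0.  , 1.82]), array([-0.14,  0.09, -0.04,  1.44,  0.  ,  1.36]), array([-0.55,  0.1 , -0.04,  1.44,  0.  ,  0.94])]
-1 [array([ 0.33,  0.11,  0.09,  1.56,  0.  , -1.32]), array([-0.14,  0.09, -0.04,  1.44,  0.  , -1.78]), array([-0.55,  0.1 , -0.04,  1.44,  0.  , -2.2 ])]
```

```bash
python3 - <<'E'
from station import bot,command_gripper,camera
from h import *
P=np.array([.4955,.2382,0]); T=lambda:round(bot.read_state()["time_s"],2)
command_gripper(.62,60)
bot.movep(P+[0,0,.13],rot()); print(T())
bot.line_to(P+[0,0,.0445]); print(T(),bot.read_state()["contact_force"])
command_gripper(0.0,60); s=bot.read_state(); print(T(),s["opening"],s["gripper_force"],s["contact_force"])
bot.line_to(P+[0,0,.12]); s=bot.read_state(); print(T(),s["opening"],s["eef_pos"],s["contact_force"],s["moment"])
I=np.vstack([cv2.resize(camera("top")[180:300,120:280],(640,480))[:300],cv2.resize(camera("side")[270:420,150:350],(640,480))[:300]])
cv2.imwrite("pics/held.png",I)
E
```

```text
2.22
2.93 [ 0.64027065 -0.51887351  0.72771436]
3.48 -0.0028940905309313026 0.0 [0.28638598 0.56630681 0.21130599]
4.13 -0.00207410956779904 [0.49526029 0.23811995 0.11944455] [-0.47283112 -0.12014097 -0.02506676] [ 0.00354603 -0.02425467 -0.0284793 ]
```

View pics/held.png

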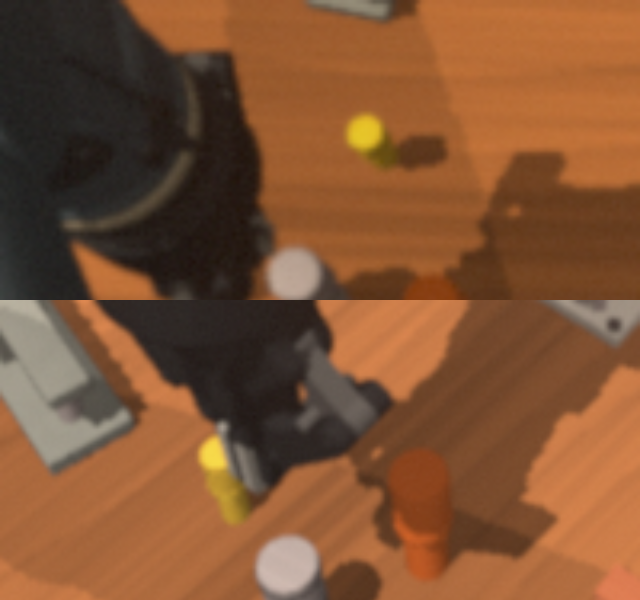

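```bash
python3 - <<'E'
from station import bot,camera
from h import *
s=bot.read_state();p=np.array(s["eef_pos"]);print(p,s["orientation"],s["joints"])
print({n:proj(n,p)for n in("top","side")})
T,S=camera("top"),camera("side")
I=np.hstack([cv2.resize(T[140:290,100:250],(400,400)),cv2.resize(S[220:420,150:350],(400,400))])
cv2.imwrite("pics/held2.png",I)
E
```

```text
[0.49439083 0.23783229 0.11820075] [-2.13748216 -2.30029898  0.00431474] [3.26132454e-01 1.08988092e-01 1.31996350e-02 1.47813553e+00
 5.65552949e-06 1.82358409e+00]
{'top': array([[188.29554175, 245.37014679]]), 'side': array([[236.39282522, 338.12017022]])}
```

View pics/held2.png

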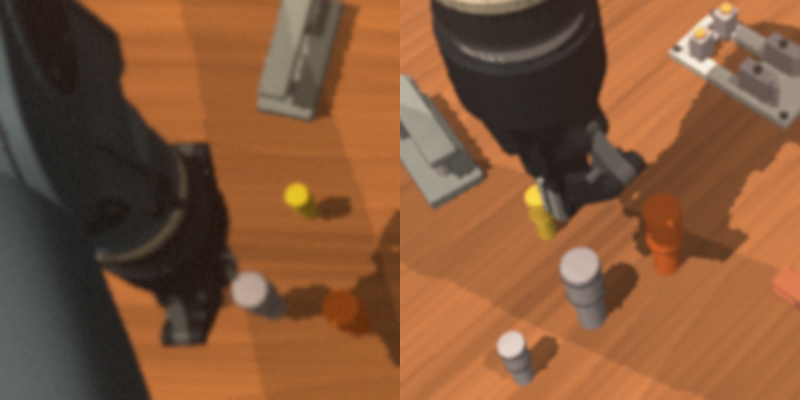

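The grasp missed. The picture shows the spindle still standing at top (194,249) / side (240,353), with the hand 10–15 px off the predicted TCP pixel. Before anything else I check the tool's true position right under the top camera, with the gripper open.

```bash
python3 - <<'E'
from station import bot,camera,command_gripper
from h import *
command_gripper(1.0)
bot.movep([.36,0,.2],rot())
s=bot.read_state();p=np.array(s["eef_pos"]);print(s["time_s"],p,s["joints"],s["opening"])
T,S=camera("top"),camera("side")
for n,I in(("top",T),("side",S)):
    for q,c in((p,(0,0,255)),(p+.05*ex,(0,255,0)),(p+.05*ey,(255,0,0)),(p+[0,0,.1],(255,255,255))):
        u=proj(n,q)[0];print(n,u.round(1)); cv2.drawMarker(I,tuple(int(v) for v in u),c,cv2.MARKER_CROSS,8,1)
cv2.imwrite("pics/chk.png",np.hstack([cv2.resize(T[170:410,220:420],(400,480)),cv2.resize(S[100:340,300:500],(400,480))]))
E
```

```text
6.2167 [0.36044768 0.00037359 0.19974678] [-1.86141038e-01 -3.79261524e-01 -2.62517406e-01  1.68737645e+00
  4.94913883e-04  1.31097884e+00] 1.0001335006891368
top [316.3 324.1]
top [315.2 292.8]
top [285.  325.2]
top [316.  321.9]
side [445.2 244.8]
side [410.6 226.1]
side [424.9 270.2]
side [464.4 185.9]
```

View pics/chk.png

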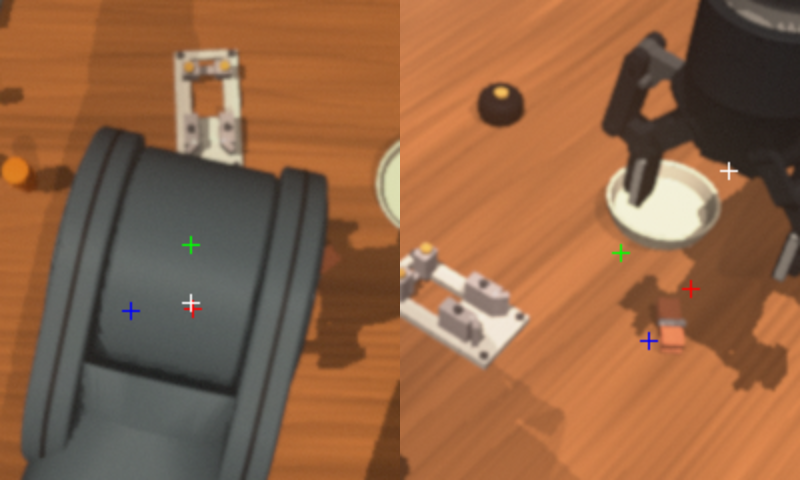

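The side view shows the fingertips' midpoint at (455,220), where (448,237) was expected. The closing direction is correct. To split this into height and sideways offset I need both cameras on one fingertip, so I turn the fingers along y and shift sideways.

```bash
python3 - <<'E'
from station import bot,camera,command_gripper
from h import *
c=[(sum(abs(np.array(q)-bot.read_state()["joints"])),q) for s in(1,-1) if (q:=bot.solve_ik([.42,.3,.2],Ro.from_matrix(np.c_[[-s,0,0],[0,s,0],[0,0,-1]]).as_rotvec())) is not None]
bot.move_joints(min(c,key=lambda a:a[0])[1])
s=bot.read_state();p=np.array(s["eef_pos"]);print(s["time_s"],p,s["joints"],s["orientation"])
ims={n:camera(n) for n in("top","side")}; out=[]
for n,I in ims.items():
    cv2.imwrite(f"pics/c_{n}.png",I)
    u=proj(n,p)[0].astype(int);print(n,u,[proj(n,p+[0,y,.013])[0].round(1) for y in(-.05,.05)])
    x0,y0=np.clip(u[0]-60,0,520),np.clip(u[1]-80,0,320);print("crop",x0,y0)
    out.append(cv2.resize(I[y0:y0+160,x0:x0+120],(400,533)))
cv2.imwrite("pics/chk2.png",np.hstack(out))
E
```

```text
7.4833 [0.42005044 0.29940774 0.1998811 ] [ 4.89694564e-01  2.64946412e-02  8.85720539e-02  1.63351858e+00
 -7.17974658e-04  4.90832791e-01] [-1.78742674e-03 -3.14136098e+00  1.47177756e-03]
top [136 279] [array([163.4, 280. ]), array([104. , 277.2])]
crop 76 199
side [229 384] [array([265. , 344.1]), array([185.7, 416.8])]
crop 169 304
```

View pics/chk2.png

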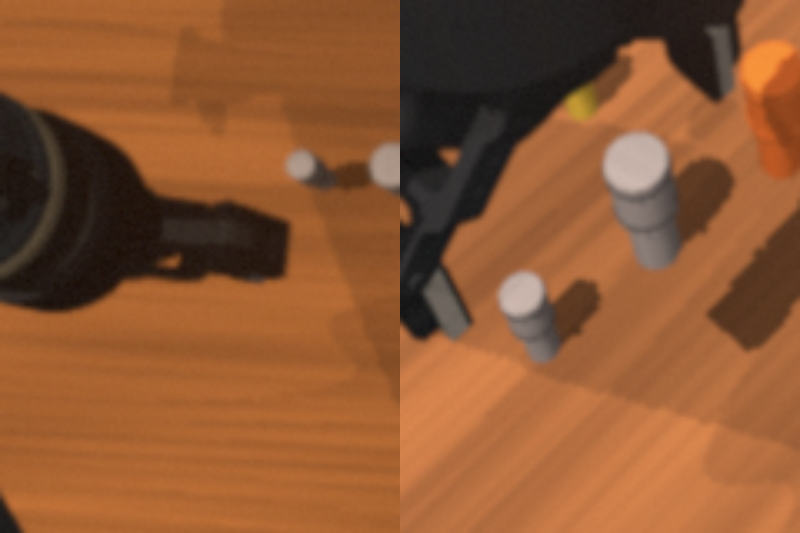

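```bash
python3 - <<'E'
from h import *
for a in([157,275],[161,276],[162,272]): print(a,tri(a,[265.6,334]))
for z in(.2,.213,.225,.235,.245): 
    print(z,plane("side",[[223.3,369]],z)[0][:2]-[.42,.2995],"open pose2",plane("side",[[455.5,220]],z)[0][:2]-[.3604,.0004],"shut",plane("side",[[245,321]],z-.2+.118)[0][:2]-[.4944,.2378])
T=cv2.imread("pics/c_top.png")[245:305,120:180]; S=cv2.imread("pics/c_side.png")[290:420,160:290]
cv2.imwrite("pics/chk3.png",np.hstack([cv2.resize(T,(400,400),interpolation=cv2.INTER_CUBIC),cv2.resize(S,(400,400),interpolation=cv2.INTER_CUBIC)])*1)
E
```

```text
[157, 275] (array([0.4210812 , 0.25073248, 0.23706163]), np.float64(0.00871227857667015))
[161, 276] (array([0.4224275 , 0.24751652, 0.22976247]), np.float64(0.004538855879712054))
[162, 272] (array([0.4272315 , 0.24672901, 0.22463439]), np.float64(0.009555249684693358))
0.2 [ 0.01660244 -0.00655986] open pose2 [ 0.0130563  -0.04449535] shut [ 0.01047218 -0.02369775]
0.213 [ 0.01052477 -0.00380303] open pose2 [ 0.00876431 -0.03220766] shut [ 0.00367617 -0.01946627]
0.225 [ 0.00491462 -0.00125826] open pose2 [ 0.00480247 -0.02086517] shut [-0.00259708 -0.0155603 ]
0.235 [0.00023949 0.00086238] open pose2 [ 0.00150094 -0.0114131 ] shut [-0.00782478 -0.01230532]
0.245 [-0.00443564  0.00298302] open pose2 [-0.00180059 -0.00196103] shut [-0.01305248 -0.00905034]
```

Triangulation puts the open fingertips about 35–45 mm above the reported TCP with almost no sideways error. That fits the empty grasp above the 80 mm head. I confirm the height with a gentle tap on free bench, gripper shut.

```bash
python3 - <<'E'
from station import bot,camera,command_gripper
from h import *
P=np.array([.57,.10,0])
bot.movep(P+[0,0,.15],rot()); command_gripper(0.,60)
bot.line_to(P+[0,0,.03],max_speed=.15)
s=bot.read_state();f0=np.array(s["contact_force"]);print(s["time_s"],s["eef_pos"],f0)
z=.03
while z>-.06:
    z-=.002; t=bot.read_state()["time_s"]; bot.line_to(P+[0,0,z],max_speed=.02); s=bot.read_state(); f=np.array(s["contact_force"])-f0
    if f[2]>3: break
print(z,s["eef_pos"],f,s["time_s"],s["time_s"]-t,np.round(s["joints"],3))
I=camera("side");u=proj("side",[P])[0].astype(int);print(u);cv2.imwrite("pics/tap.png",I)
bot.line_to(P+[0,0,.05])
E
```

```text
10.3 [0.57093826 0.1000441  0.03116395] [ 0.13212225 -0.52700519  0.78492946]
-0.040000000000000036 [ 0.57065681  0.1000475  -0.03712509] [-5.11586743 -0.43206459 12.92253835] 19.05 0.25 [ 0.058  0.26  -0.129  1.18  -0.     1.555]
[278 290]
```

```bash
python3 - <<'E'
from h import *
I=cv2.imread("pics/tap.png")
for q in([.57,.1,0],[.57,.1,.05]):
    u=proj("side",[q])[0]; cv2.drawMarker(I,tuple(int(round(v)) for v in u),(0,255,0),cv2.MARKER_CROSS,5,1)
cv2.imwrite("pics/tapc.png",cv2.resize(I[220:320,210:343],(798,600),interpolation=cv2.INTER_CUBIC))
E
```

```text
(no output)
```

View pics/tapc.png

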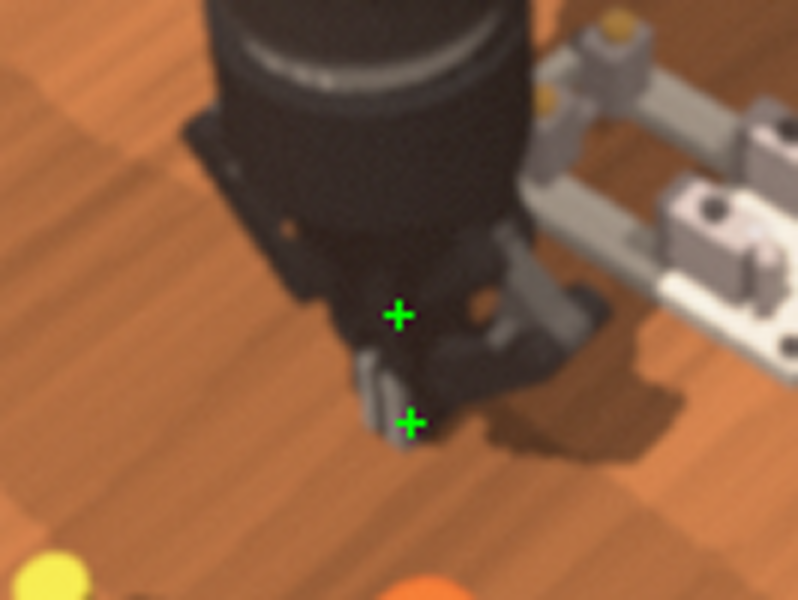

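The tap confirms it: bench contact at reported z ≈ -0.037, and the pad tips sit within about 2 mm of the marker sideways. So true z = reported + 37 mm. Now I re-grasp with that correction.

```bash
echo 'DZ=.037' >> h.py; python3 - <<'E'
from station import bot,command_gripper,camera
from h import *
P=np.array([.4955,.2382,-DZ])
def rep(m): s=bot.read_state(); print(m,round(s["time_s"],2),np.round(s["eef_pos"],4),round(s["opening"],3),round(s["gripper_force"],1),np.round(s["contact_force"],2)); return s
command_gripper(.62,60)
bot.movep(P+[0,0,.16],rot())
for z in(.1,.07,.0445):
    bot.line_to(P+[0,0,z],max_speed=.1); s=rep("down")
    if s["contact_force"][2]>5: bot.line_to(P+[0,0,.16]); raise SystemExit
command_gripper(0.0,60); s=rep("grip")
if s["opening"]<.2: raise SystemExit
bot.line_to(P+[0,0,.0445+.105]); rep("lift")
bot.movep(G0-.055*ex+[0,0,.0445+.105-DZ],rot()); rep("at")
bot.line_to(G0-.055*ex+[0,0,.0445+.014-DZ]); rep("low")
T,S=camera("top"),camera("side")
cv2.imwrite("pics/low.png",np.hstack([cv2.resize(T[160:310,250:400],(400,400)),cv2.resize(S[190:310,290:410],(400,400),interpolation=cv2.INTER_CUBIC)]))
E
```

```text
down 21.88 [0.4958 0.238  0.0632] 0.62 0.0 [ 0.07 -0.45 -0.5 ]
down 22.32 [0.4953 0.2382 0.033 ] 0.622 0.0 [ 0.99  0.72 -0.26]
down 22.73 [0.4951 0.2381 0.0072] 0.623 0.0 [ 0.49  0.81 -0.59]
grip 23.09 [0.4962 0.2385 0.0086] 0.288 58.8 [-0.47  0.02  2.04]
lift 23.94 [0.4946 0.2379 0.111 ] 0.289 58.9 [-0.72 -0.64 -3.  ]
at 24.93 [ 0.4871 -0.011   0.112 ] 0.29 58.9 [-0.9   0.05 -3.23]
low 25.68 [ 0.4879 -0.0115  0.0222] 0.289 58.9 [ 0.33 -0.14 -2.87]
```

View pics/low.png

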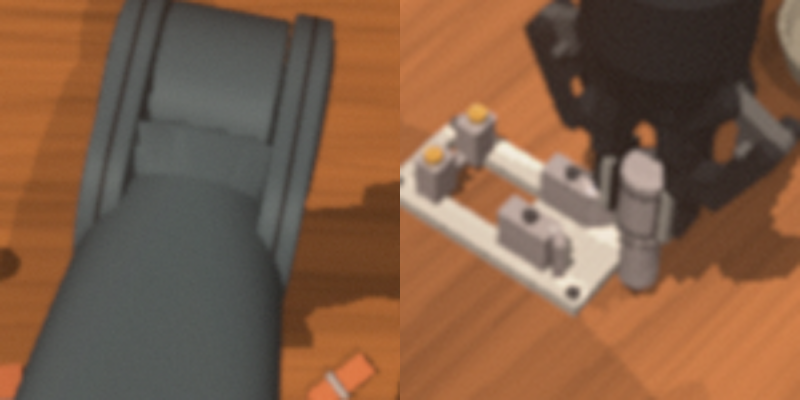

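```bash
cat > push.py <<'E'
from station import bot
from h import *
Z=.0445+.014-DZ
def F(k=1):
    a=[]
    for i in range(k):
        if i: bot.pause(.03)
        a.append(bot.read_state()["contact_force"])
    f=np.mean(a,0); return np.array([f@ex,f@ey,f[2]])
bot.line_to(G0-.045*ex+[0,0,Z]); f0=F(8); print("f0",f0)
x,y,n=-.045,0.,0; hit=False
while x<.058:
    st=.003 if x<-.038 else .0015
    x+=st; bot.line_to(G0+x*ex+y*ey+[0,0,Z],max_speed=.03); f=F()-f0
    if abs(f[0])>2.5 or abs(f[1])>2.5: f=F(3)-f0
    n+=1
    if n%5==0 or abs(f[0])>2.5 or abs(f[1])>2.5: print(f"{x*1e3:.1f} {y*1e3:.2f}",f.round(1),round(bot.read_state()["time_s"],1))
    if abs(f[1])>1.2: y+=np.clip(.00015*f[1],-.0007,.0007)
    if np.linalg.norm(f[:2])>13: print("stop: force"); x-=.002; bot.line_to(G0+x*ex+y*ey+[0,0,Z]); break
    if f[0]<-4 and x>.022: hit=True; break
    if f[0]<-4: x-=st   # hold x while y is being corrected
    if n>150: break
print("end",x,y,hit,bot.read_state()["time_s"])
if hit:
    t0=bot.read_state()["time_s"]; ok=0
    for i in range(12):
        f=F(4)-f0; print(f"{x*1e3:.2f} {y*1e3:.2f}",f.round(1)); ok=ok+1 if 6.3<-f[0]<10.5 else 0
        if ok>=5: break
        if not ok:
            x+=np.clip((8+f[0])*.00012,-.0008,.0008); bot.line_to(G0+x*ex+y*ey+[0,0,Z],max_speed=.02)
        else: bot.pause(.1)
    s=bot.read_state(); print("held",s["time_s"],s["eef_pos"],s["opening"],s["moment"])
E
python3 push.py
```

```text
f0 [ 0.13147935  0.17402739 -2.717837  ]
-33.0 0.00 [ 0.9 -0.1  0. ] 27.5
-25.5 0.00 [-0.4  0.1 -0.5] 28.8
-18.0 0.00 [-0.5 -0.4  0.5] 30.0
-10.5 0.00 [-0.3 -0.1 -1.1] 31.3
-3.0 0.00 [-0.2  1.1 -0.1] 32.5
4.5 0.19 [-0.1 -0.3 -1.2] 33.8
12.0 0.19 [-0.2 -0.3 -0. ] 35.0
19.5 0.19 [-0.5 -0.9 -0.5] 36.3
27.0 0.19 [ 0.2  0.8 -1.4] 37.5
34.5 0.19 [-0.2 -0.4  0.3] 38.8
42.0 0.19 [ 0.7 -0.2  1.3] 40.0
49.5 0.19 [-1.7  1.8  0.1] 41.3
51.0 0.46 [-5.5  1.2  2.2] 41.6
end 0.05100000000000005 0.0004603232381898678 True 41.5833
51.00 0.46 [-5.6  1.1  1.9]
51.29 0.46 [-6.   1.4  2.8]
51.52 0.46 [-6.1  1.1  2.1]
51.75 0.46 [-6.6  0.9  2.9]
51.75 0.46 [-6.8  1.2  2.4]
51.75 0.46 [-6.6  1.1  3.2]
51.75 0.46 [-6.5  0.8  2.9]
51.75 0.46 [-6.6  0.8  2.9]
held 43.5333 [ 0.59145641 -0.00352804  0.02107   ] 0.28953515823286663 [ 0.22000899  1.57379581 -0.01534428]
```

Go gap passed with no side force, and the no-go stop was felt at 50 mm. I bring the lean up to about 8 N briefly, then back off, lift out and move to the dish.

```bash
cat > place.py <<'E'
from station import bot,command_gripper,camera
from h import *
Z=.0445+.014-DZ; y=.00046; f0=np.array([.13,.17])
fx=lambda: np.mean([bot.read_state()["contact_force"]@ex for _ in range(1)])-f0[0]
for x in(.0521,.0524):
    bot.line_to(G0+x*ex+y*ey+[0,0,Z],max_speed=.02); v=fx(); print("push",x,v)
    if v<-7.3: break
bot.pause(.6); print("lean",fx())
x=.046; bot.line_to(G0+x*ex+y*ey+[0,0,Z],max_speed=.03); print("back",fx())
bot.line_to(G0+x*ex+y*ey+[0,0,Z+.095]); print(bot.read_state()["contact_force"],bot.read_state()["opening"])
D=np.array([.4943,-.2273,.0445-DZ])
bot.movep(D+[0,0,.105],rot()); bot.line_to(D+[0,0,.016],max_speed=.12); bot.pause(.1)
w=np.mean([bot.read_state()["contact_force"][2] for _ in range(3)]); print("w",w,bot.read_state()["time_s"])
h=.016
while h>-.004:
    h-=.001; bot.line_to(D+[0,0,h],max_speed=.015); d=bot.read_state()["contact_force"][2]-w
    if d>2.5: break
print("touch",h,d,bot.read_state()["time_s"])
T,S=camera("top"),camera("side")
cv2.imwrite("pics/placed_s.png",S); u=proj("side",[.4943,-.2273,.05])[0].astype(int); print(u)
cv2.imwrite("pics/placed.png",cv2.resize(S[u[1]-60:u[1]+60,u[0]-70:u[0]+70],(700,600),interpolation=cv2.INTER_CUBIC))
E
python3 place.py
```

```text
push 0.0521 -6.79306306025915
push 0.0524 -7.051347398295202
lean -7.725496534723439
back 0.3620828367719483
[-1.12135816 -0.38669702 -3.71505078] 0.2907676556066462
w -1.7350289184809737 47.7333
touch 0.005999999999999993 6.028984203981726 50.2333
[434 188]
```

View pics/placed.png

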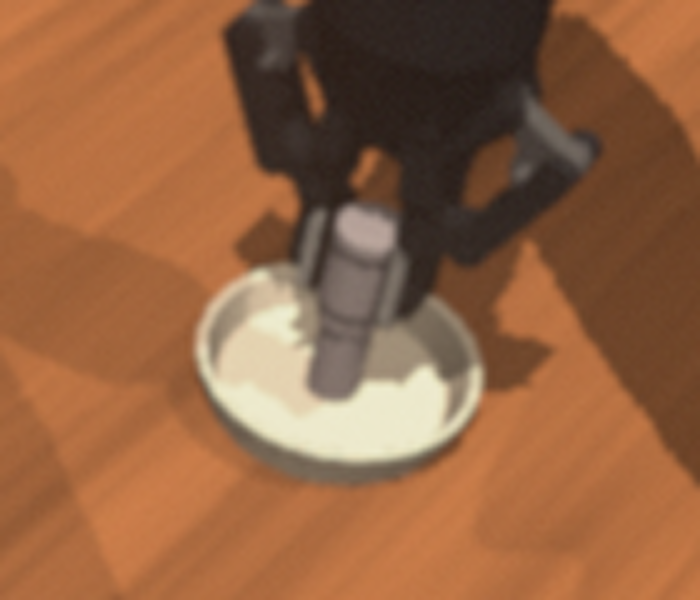

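The spindle is in the middle of the dish and close to upright: head at crop (365,232), foot at (335,385). Contact came at exactly the 6 mm floor height. Release.

```bash
python3 - <<'E'
from station import bot,command_gripper,camera
from h import *
command_gripper(.6); bot.pause(.2)
s=bot.read_state(); p=np.array(s["eef_pos"]); print(s["contact_force"],s["gripper_force"],s["opening"])
bot.line_to([.4943,-.2273,.0445-DZ+.03],max_speed=.05); bot.line_to([.4943,-.2273,.2],max_speed=.15)
bot.movep([.36,.1,.2],rot()); bot.pause(.2)
T,S=camera("top"),camera("side"); print(bot.read_state()["time_s"])
im=[cv2.imread("pics/side0.png"),S]; cv2.imwrite("pics/fin_s.png",S)
for n,I,c in(("top",T,[.4943,-.2273]),("side",S,[.4943,-.2273])):
    r,f=rect(n,I,.086,c,.04); h=cv2.cvtColor(r,cv2.COLOR_BGR2HSV)
    m=((h[...,1]<70)&(h[...,2]>90)&(h[...,2]<215)).astype(np.uint8)
    k,_,st,ce=cv2.connectedComponentsWithStats(m)
    for i in range(1,k):
        if st[i,4]>300: print(n,f(ce[i]),st[i]*.5)
x0,y0=374,128
cv2.imwrite("pics/fin.png",np.hstack([cv2.resize(S[y0:y0+110,x0:x0+110],(400,400),interpolation=cv2.INTER_CUBIC),cv2.resize(T[200:310,380:490],(400,400),interpolation=cv2.INTER_CUBIC)]))
E
```

```text
[0.6105879  0.66148766 0.26055429] 0.0 0.6010008059388798
54.4083
top [ 0.50498898 -0.23864857] [   0.     5.5   79.    74.5 1012. ]
top [ 0.48910795 -0.22513693] [   0.    15.5   69.5   52.  2364. ]
side [ 0.50575222 -0.2381902 ] [  20.     0.    60.    55.5 2914.5]
```

View pics/fin.png

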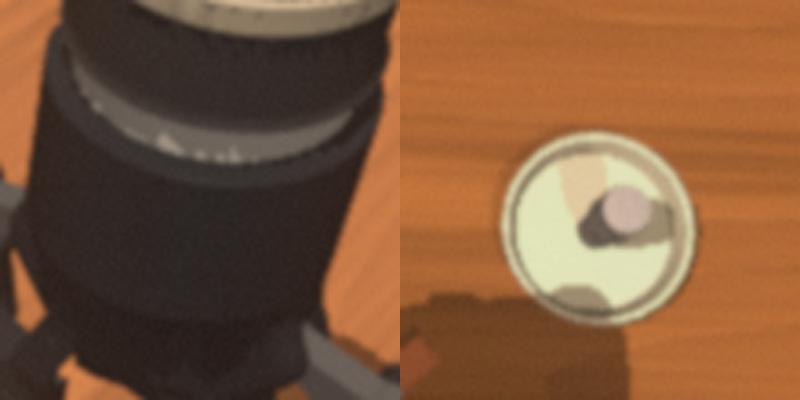

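The top view shows the spindle standing in the dish, foot at about (592,235) and head at (626,210) in the crop. That shift matches plain perspective, so it is upright and within a few mm of the centre.

```bash
python3 -c "
from station import order
print(order.close_job())"
```

```text
the job is handed in; nothing more can be done
None
```

The spindle slid through the go gap, was stopped by the no-go jaws and held there at about 6.5–7.7 N, then was stood upright in the dish and released; the job is handed in at about 54 s, with no verdict shown.

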